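# Seat the dome stake in its taper socket

### The job

Take the round dome-headed steel stake out of the rack, set its tapered shank lightly in the socket of the oak block and let go, so that it stands there by itself, still proud. Then tap down on its head (the closed fingers will do) until it is driven fully home, upright with its collar down on the block.

Things in the scene. Friction and masses are not known exactly. Their poses are not given: they have to be found in the camera images.
- dome_stake: Steel stake, 0.25-0.5 kg, upright in the rack. Origin: centre of the shank's small lower end, z up its axis. Round taper shank, diameter 14 mm at the end, 26 at z = 55 mm; collar, diameter 40, z = 55-63; neck, diameter 22, to z = 83; round head, diameter 36, straight-sided z = 83-104, shallow dome up to 112.5 mm.
- rack: Fixed light wood block 85 x 270 x 75 mm (its y is the long way), origin centre of its underside. Three holes in a row 85 mm apart each hold a stake by its collar, in any order; lift 60 mm to come clear. All shanks, collars and necks are alike: the two not wanted have a square flat head (36 mm) and a level pointed beak (80 mm long).
- socket (a point): Mouth centre, level with the top, of the only hole (34 mm) in a fixed oak block 110 x 110 x 85 mm high; z up. A steel sleeve inside is bored to the shank's taper, 0.8 mm clear all round, mouth 27 mm. A stake set in lightly rests with its lower end 45 mm below this point, collar 10 mm above the block; home, 55 mm below, collar on the block.
- sleeve (a joint): How far the sleeve in the socket has been driven down (m): 0 at the start, about 0.010 when a stake in it is home. It gives way to a push of about 10 N (the stake's weight counts towards it; the weight alone does not move it), faster for harder pushes, and stays where it is left.
There are look-alikes about, which are no part of the job. Leave any green, purple or yellow look-alike of the dome_stake alone.

How it is judged:
On the way:
1. the dome stake stands in the socket by itself, let go and still at least 4 mm proud (horizontal distance between dome_stake and socket below 0.01 m and angle between dome_stake's own z axis and vertical below 0.17 rad and z of dome_stake in the frame of socket between -0.051 and -0.038 m and contact force between the fingers and dome_stake below 0.1 N and linear speed of dome_stake below 0.02 m/s), for 0.2 s.
At the end, for the whole second after the job is handed in: The dome stake stands at rest in the socket, upright within 10 degrees, within 10 mm of the socket's axis, driven home: its lower end at least 52.5 mm below the socket's mouth, so that the collar is within 2.5 mm of the block (z of dome_stake in the frame of socket below -0.0525 m and horizontal distance between dome_stake and socket below 0.01 m and angle between dome_stake's own z axis and vertical below 0.17 rad and linear speed of dome_stake below 0.02 m/s); the robot touches nothing.
It also fails if it takes over 48 s, if anything falls off the work surface, if the arm or the gripper's body presses on something with over 40 N, if the wrist force passes 120 N, or if a joint passes its speed limit or range.

### The arm

A 6-joint arm with a two-finger parallel gripper is mounted at the origin on the work surface. World frame = base frame: x ahead of the robot, y to its left, z up, the work surface at z = 0. Lengths are in m, angles in rad, forces in N, time in s.
With the tool pointing down it reaches from about 0.3 to 0.775 m from the base axis. Payload 14.6 kg.
Tool frame: the origin (TCP) lies at the centre of the arm's flange, where the gripper is bolted on; the fingertips stand 199 mm ahead of it and the grasp point (between the pads) lies ctrl.tcp_to_grasp ahead of it (ctrl.tcp_to_grasp is the distance from the TCP to the grasp point, in m); z points along the fingers, y is the line along which they close (so a half turn about z gives the same grasp; the last joint's range is limited). The gripper opens to 94 mm and grips with 3 to 60 N. Pads are 16 mm wide; open, the fingers measure 119 mm over their backs; the gripper's body (75 mm by 177 mm) begins 78 mm behind the grasp point.
Start: joints at [-1.211, 0.3, 1.521, -0, 1.321, -0.067], TCP at [0.228, -0.501, 0.405] pointing down, gripper open.
Joint ranges: [-3.03, 3.03], [-0.79, 2.21], [0.23, 2.52], [-1.04, 4.18], [0, 3.07], [-2.55, 2.55]. Speed limits (rad/s): [2.22, 2.22, 2.57, 3.14, 3.14, 3.14].

### API

Orientations are given as [roll, pitch, yaw] about the fixed x, y, z axes, in that order (R = Rz(yaw) Ry(pitch) Rx(roll)).
In Python, from station import ctrl gives the robot as it stands. The module is installed in compiled form; this text tells all that it offers.
- The arm moves only by the shell command python3 -m jog 'ROWS' [OPENING] [FORCE]. ROWS is JSON, a list of rows, each a list of 6 numbers: the shift along the tool's x, y, z in cm, then the turn, a rotation vector about the tool's x, y, z in rad. In form: [[tx, ty, tz, ax, ay, az], ...]. A call has 1 to 8 rows; each row is the pose to reach, as a shift and turn from the pose commanded when the call began, along the tool's axes at that moment; what a row does not reach only later rows make up. A row lasts 1/10 s, in which the tool goes at most 50 mm and 8.59 degrees, less where a joint would pass 70% of its speed; a pose out of reach is approached as far as the arm can. A call with a gripper value outside its range is refused whole. OPENING is the opening in per cent of the stroke, from 0 (shut) to 100 (fully open), set as the call begins (- or left out, the last holds). The fingers move at their own pace and stop on an object; FORCE is the grip in N (left out, the last holds). Time passes only in rows, so rows that repeat a pose let the fingers close. It gives the time, the measured TCP pose, the force, the opening and the grip force at its end, in the units of the state.
- ctrl.get_obs(): the state, without advancing time (a new reading comes with each control period).
- ctrl.camera(name): name is "scene" or "top"; returns a dict with "img" (400x640x3 uint8, blue, green, red), "intrinsics" (3x3 intrinsics, pixels), "R" (3x3) and "t" (3): a world point X has camera coordinates R X + t. Camera axes: x right, y down, z forward; pixel columns grow to the right and rows downward; lengths in m; the calibration is good to about 2 mm. A picture is of the moment at which its call begins. There is no depth.
- ctrl.hand_in(): hands the job in; it is judged then, once.
The state is a dict: "time_s": time; "qpos": joint angles; "joint_vel": joint speeds; "tau": joint torques, N m; "ee_pos": TCP position; "eef_rot": TCP orientation; "force": force on the tool from outside, world axes, zero at the start; "moment": the same for the moment, N m; "grip_width": finger opening in m; "grip_force": force on a finger pad.
Only numpy, scipy, OpenCV 4.12 (cv2) and the standard library are available. Lean on these libraries where they do the work, as an engineer would, in place of code of your own. Each camera call takes 0.05 s, during which the arm holds its last target. There are 200 camera calls.

## Working session

There is one attempt and no reset: what is moved stays moved. The work goes in short steps, Python scripts to look and compute and a shell command to move; the robot and the scene stay as the last step left them, time stands still between calls to the robot, and variables do not carry over. Pictures are saved under pics/ and viewed, at most 10 in all, crops included, and the job is handed in when it is done.

```bash
mkdir -p pics; python3 - <<'E'
from station import ctrl
import cv2,numpy as np
np.set_printoptions(precision=4,suppress=True)
print(ctrl.tcp_to_grasp); o=ctrl.get_obs(); print({k:np.round(v,3) for k,v in o.items()})
for n in("scene","top"):
    c=ctrl.camera(n); cv2.imwrite(f"pics/{n}0.png",c["img"]); np.savez(n,K=c["intrinsics"],R=c["R"],t=c["t"])
    print(n,c["intrinsics"],c["R"],c["t"], -np.array(c["R"]).T@c["t"])
E
```

```text
0.1804
{'time_s': np.float64(0.0), 'qpos': array([-1.211,  0.3  ,  1.522,  0.   ,  1.321, -0.067]), 'joint_vel': array([-0.001, -0.001,  0.001, -0.   , -0.001, -0.   ]), 'tau': array([ -0.001, -53.18 , -35.273,   0.071,   0.024,  -0.   ]), 'ee_pos': array([ 0.228, -0.501,  0.404]), 'eef_rot': array([-3.14 , -0.   ,  0.427]), 'force': array([-0.008,  0.97 ,  0.514]), 'moment': array([-0.004,  0.028,  0.032]), 'grip_force': np.float64(0.0), 'grip_width': np.float64(0.094)}
scene [[412.3897   0.     322.6113]
 [  0.     412.3897 198.4998]
 [  0.       0.       1.    ]] [[-0.7196  0.6942  0.014 ]
 [ 0.5829  0.615  -0.531 ]
 [-0.3773 -0.374  -0.8473]] [ 0.3954 -0.2818  1.1034] [0.8651 0.3114 0.7796]
top [[422.2967   0.     315.8262]
 [  0.     422.2967 204.1954]
 [  0.       0.       1.    ]] [[ 0.0253 -0.9991  0.0339]
 [-0.9885 -0.0301 -0.1483]
 [ 0.1492 -0.0298 -0.9884]] [-0.0302  0.55    0.8445] [0.4184 0.0115 0.9172]
```

View pics/scene0.png

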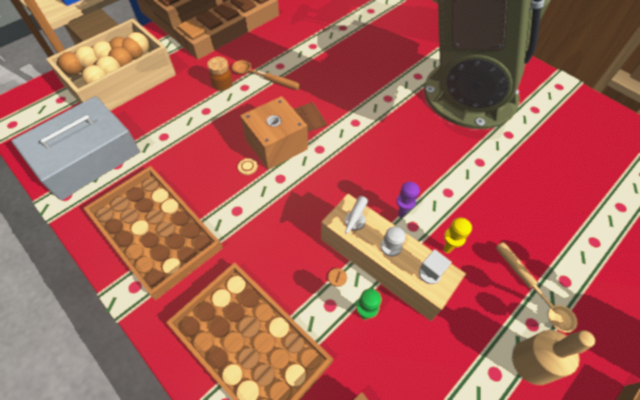

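View pics/top0.png

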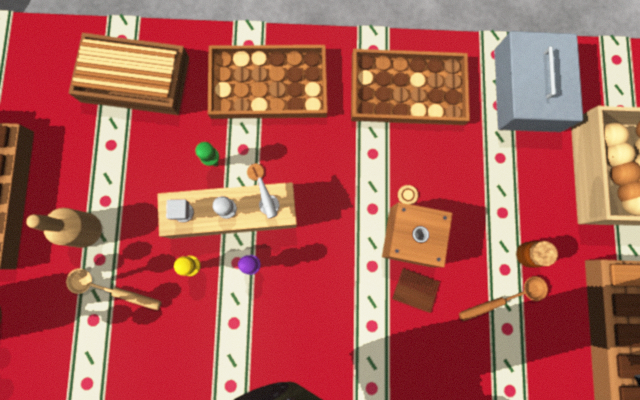

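The scene view shows the dome stake at about (394,238), in the middle of the rack, and the socket at about (274,121). In the top view they are at (223,206) and (421,234). I'll enlarge both.

```bash
cat > h.py <<'E'
import numpy as np
C={n:dict(np.load(n+'.npz')) for n in('scene','top')}
def ray(n,uv,z):
    c=C[n]; d=c['R'].T@np.linalg.inv(c['K'])@[*uv,1]; o=-c['R'].T@c['t']
    return o+d*(z-o[2])/d[2]
def proj(n,X):
    c=C[n]; p=c['K']@(c['R']@np.array(X,float)+c['t']); return p[:2]/p[2]
E
python3 - <<'E'
import cv2,numpy as np
s=cv2.imread('pics/scene0.png');t=cv2.imread('pics/top0.png')
f=lambda i,x,y,w,h:cv2.resize(i[y:y+h,x:x+w],None,fx=5,fy=5,interpolation=cv2.INTER_CUBIC)
a=np.hstack([f(s,350,205,80,60),f(s,235,90,80,60)]);b=np.hstack([f(t,183,176,80,60),f(t,381,204,80,60)])
cv2.imwrite('pics/c1.png',np.vstack([a,b]))
E
```

```text
(no output)
```

View pics/c1.png

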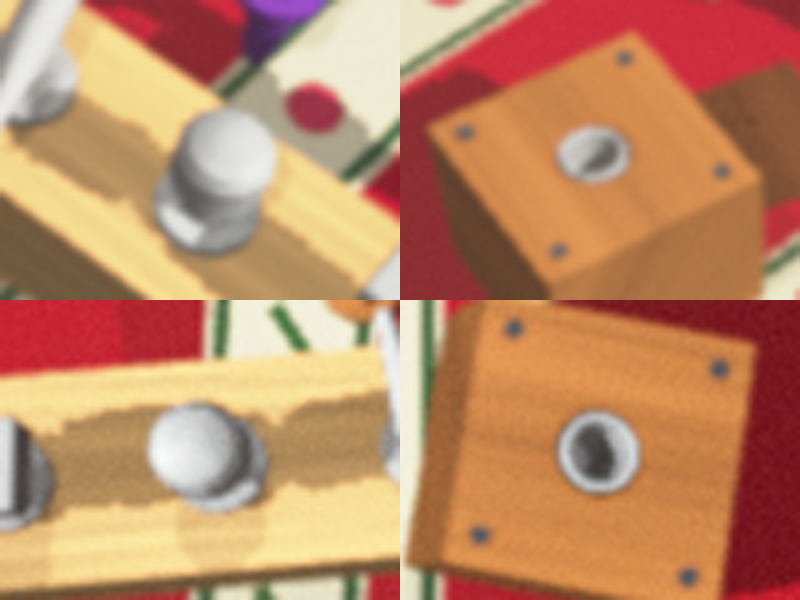

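```bash
python3 - <<'E'
from h import *
import cv2
np.set_printoptions(precision=4,suppress=True)
print('sock',ray('scene',(273.4,120.4),.085),ray('top',(420.4,234.0),.085))
print('head',ray('scene',(395.4,235),.124),ray('top',(222,205.6),.124))
S=(ray('scene',(273.4,120.4),.085)+ray('top',(420.4,234.0),.085))/2
D=(ray('scene',(395.4,235),.124)+ray('top',(222,205.6),.124))/2
for e in [(175,190),(158,236),(300,220)]: pass
# rack ends from top image, top edge z=.075 (rough corners)
for c in [(158,193),(294,182),(296,224),(161,236)]: print('rackcorner',ray('top',c,.075))
rows=[]
for n,o1,o2 in(('scene',(350,205),(235,90)),('top',(183,176),(381,204))):
    im=cv2.imread(f'pics/{n}0.png');r=[]
    for o,L in((o1,[(D,.124,.018),(D,.083,.02),(D,.075,.02),(D,.103,.018)]),(o2,[(S,.085,.017),(S,.085,.0135)])):
        k=cv2.resize(im[o[1]:o[1]+60,o[0]:o[0]+80],None,fx=5,fy=5,interpolation=cv2.INTER_CUBIC)
        for P,z,rad in L:
            pts=np.array([(proj(n,(P[0]+rad*np.cos(a),P[1]+rad*np.sin(a),z))-o+.5)*5-.5 for a in np.linspace(0,6.28,40)])
            cv2.polylines(k,[np.int32(pts)],True,(255,0,0),1)
        r.append(k)
    rows.append(np.hstack(r))
cv2.imwrite('pics/c2.png',np.vstack(rows))
E
```

```text
sock [ 0.4922 -0.2207  0.085 ] [ 0.4905 -0.2232  0.085 ]
head [0.5323 0.1666 0.124 ] [0.5301 0.1644 0.124 ]
rackcorner [0.5586 0.3024 0.075 ]
rackcorner [0.5898 0.0316 0.075 ]
rackcorner [0.5043 0.0248 0.075 ]
rackcorner [0.4729 0.2897 0.075 ]
```

View pics/c2.png

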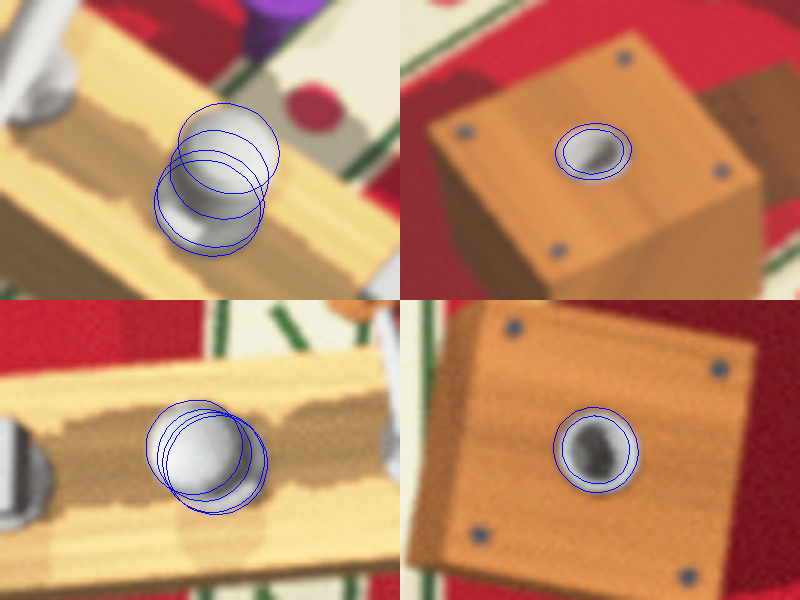

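The projected rings match the stake's head and collar and the sleeve's mouth in both views. That gives a dome stake at (0.531, 0.1655), socket at (0.4914, -0.222) and rack yaw of about 0.115. Now a small helper to work out the row values.

```bash
cat > go.py <<'E'
import sys,numpy as np
from scipy.spatial.transform import Rotation as Ro
from station import ctrl
x,y,zg,yaw=map(float,sys.argv[1:5])  # grasp point target
o=ctrl.get_obs(); R=Ro.from_euler('xyz',o['eef_rot'])
d=R.inv().apply(np.array([x,y,zg+ctrl.tcp_to_grasp])-o['ee_pos'])*100
r=(R.inv()*Ro.from_euler('xyz',[np.pi,0,yaw])).as_rotvec()
print(np.round(d,2),np.round(r,3),'tcp',np.round(o['ee_pos'],4),np.round(o['eef_rot'],4),'F',np.round(o['force'],2))
E
python3 go.py 0.5312 0.1655 0.20 1.686
```

```text
[ 55.21 -48.07   2.43] [-1.000e-03 -1.000e-03 -1.259e+00] tcp [ 0.2277 -0.5006  0.4042] [-3.1406e+00 -1.0000e-04  4.2680e-01] F [-0.17  0.87 -0.49]
```

```bash
r='x'; python3 -m jog '[[3.7,-3.2,0,0,0,-0.08],[7.4,-6.4,0,0,0,-0.16],[11,-9.6,0,0,0,-0.25],[14.7,-12.8,0,0,0,-0.33],[18.4,-16,0,0,0,-0.42],[22,-19.2,0,0,0,-0.5],[25.7,-22.4,0,0,0,-0.58],[29.4,-25.6,0,0,0,-0.67]]' 70; python3 go.py 0.5312 0.1655 0.20 1.686
```

```text
time_s: 0.9
ee_pos: [0.3896, -0.144, 0.4047]
eef_rot: [3.141, 0.0, 1.1]
force: [0.3, -1.2, 0.5]
grip_width: 0.0655
grip_force: 0.0
[34.01 -1.42  2.43] [ 0.     0.    -0.586] tcp [ 0.3896 -0.144   0.4047] [3.1414 0.     1.0999] F [ 0.32 -1.18  0.49]
```

```bash
python3 -m jog '[[4.5,-0.2,0,0,0,-0.08],[9,-0.4,0,0,0,-0.16],[13.5,-0.6,0,0,0,-0.24],[18,-0.8,0,0,0,-0.32],[22.5,-1,0,0,0,-0.4],[27,-1.2,0,0,0,-0.48],[31,-1.4,1,0,0,-0.55],[34,-1.4,2,0,0,-0.586]]'; python3 -m jog '[[0,0,0,0,0,0],[0,0,0,0,0,0]]'; python3 go.py 0.5312 0.1655 0.1135 1.686; python3 - <<'E'
from station import ctrl
import cv2,numpy as np
a=ctrl.camera('scene')['img'];b=ctrl.camera('top')['img']
f=lambda i,x,y,w,h:cv2.resize(i[y:y+h,x:x+w],None,fx=2.5,fy=2.5,interpolation=cv2.INTER_CUBIC)
cv2.imwrite('pics/c3.png',np.hstack([f(a,310,120,160,200),f(b,150,100,160,200)]))
E
```

```text
time_s: 1.7
ee_pos: [0.5325, 0.1653, 0.3841]
eef_rot: [-3.141, -0.0, 1.687]
force: [0.2, -0.5, 0.3]
grip_width: 0.0657
grip_force: 0.0
time_s: 1.9
ee_pos: [0.532, 0.1632, 0.384]
eef_rot: [-3.14, 0.0, 1.683]
force: [-0.4, -0.5, 1.0]
grip_width: 0.0659
grip_force: 0.0
[ 0.24 -0.04  9.01] [-0.001  0.    -0.003] tcp [0.532  0.1632 0.384 ] [-3.1401e+00  3.0000e-04  1.6833e+00] F [-0.4  -0.55  1.  ]
```

View pics/c3.png

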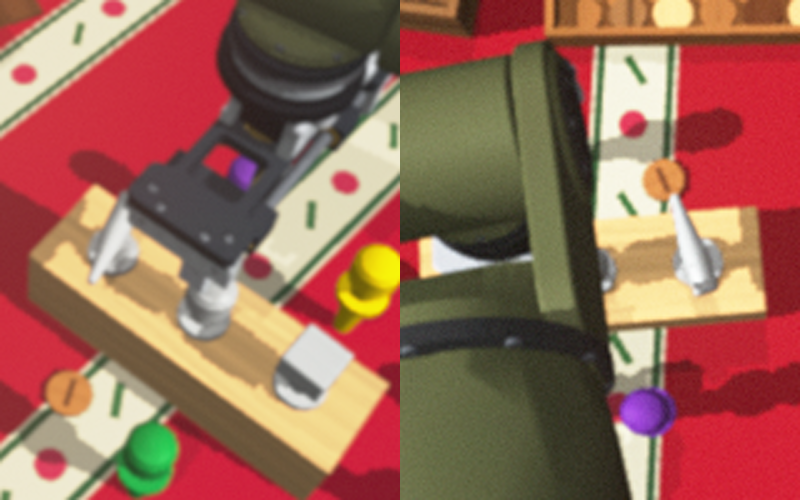

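The gripper sits over the middle stake, with the fingers in line across the rack. Next: descend, then close.

```bash
python3 -m jog '[[0.2,0,2.5,0,0,0],[0.2,0,5,0,0,0],[0.2,0,7,0,0,0],[0.2,0,8.2,0,0,0],[0.2,0,9,0,0,0],[0.2,0,9,0,0,0],[0.2,0,9,0,0,0]]' && python3 -m jog '[[0,0,0,0,0,0],[0,0,0,0,0,0],[0,0,0,0,0,0],[0,0,0,0,0,0],[0,0,0,0,0,0],[0,0,0,0,0,0]]' 0 25
```

```text
time_s: 2.7
ee_pos: [0.532, 0.1649, 0.2955]
eef_rot: [3.14, -0.0, 1.683]
force: [0.2, 0.6, 0.6]
grip_width: 0.0658
grip_force: 0.0
time_s: 3.3
ee_pos: [0.5318, 0.165, 0.2948]
eef_rot: [-3.141, -0.0, 1.683]
force: [-2.4, -0.3, 2.7]
grip_width: 0.0342
grip_force: 25.0
```

```bash
python3 -m jog '[[0,0,-1,0,0,0],[0,0,-2.5,0,0,0],[0,0,-5,0,0,0],[0,0,-8,0,0,0],[0,0,-10,0,0,0],[0,0,-11,0,0,0],[0,0,-11,0,0,0],[0,0,-11,0,0,0]]'; python3 go.py 0.4914 -0.222 0.21 0.96; python3 - <<'E'
from station import ctrl
import cv2,numpy as np
a=ctrl.camera('scene')['img']
cv2.imwrite('pics/c4.png',cv2.resize(a[100:300,310:470],None,fx=3,fy=3,interpolation=cv2.INTER_CUBIC))
E
```

```text
time_s: 4.1
ee_pos: [0.5317, 0.165, 0.4036]
eef_rot: [-3.14, 0.0, 1.683]
force: [-0.9, 0.6, -4.4]
grip_width: 0.0345
grip_force: 25.0
[-38.    -8.33   1.34] [-0.001  0.001  0.723] tcp [0.5317 0.165  0.4036] [-3.1401e+00  2.0000e-04  1.6828e+00] F [-0.94  0.64 -4.4 ]
```

View pics/c4.png

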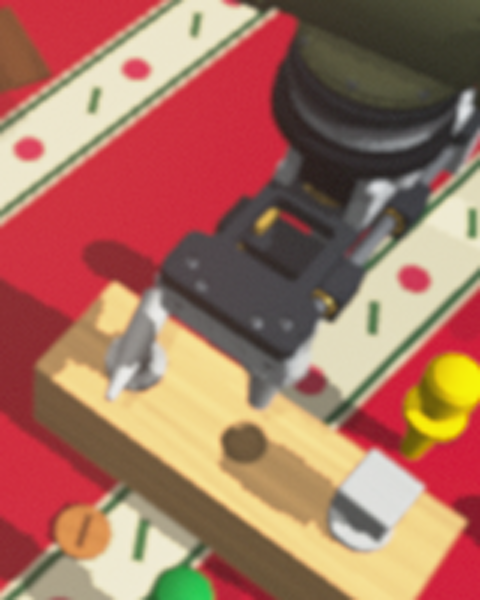

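The shank hole is empty, so the stake is in the hand; the 4.4 N reading means about 0.45 kg. I'll raise further to clear the beak stake, then carry it over to the socket.

```bash
python3 -c "
from h import *
print(ray('scene',(391,247),.075))"
python3 -m jog '[[0,0,-2.5,0,0,0],[0,0,-5,0,0,0],[-3,-0.7,-5,0,0,0.06],[-7,-1.5,-5,0,0,0.13],[-11,-2.4,-5,0,0,0.21],[-15,-3.3,-5,0,0,0.29],[-19,-4.2,-5,0,0,0.36],[-23,-5,-5,0,0,0.44]]'; python3 -m jog '[[0,0,0,0,0,0]]'; python3 go.py 0.4914 -0.222 0.21 0.96
```

```text
[0.53269262 0.16659613 0.075     ]
time_s: 4.95
ee_pos: [0.5074, -0.0708, 0.4536]
eef_rot: [-3.14, 0.0, 1.24]
force: [1.4, 0.6, -3.3]
grip_width: 0.0343
grip_force: 25.0
time_s: 5.05
ee_pos: [0.5075, -0.0728, 0.4534]
eef_rot: [-3.14, 0.001, 1.236]
force: [-0.5, -0.4, -2.9]
grip_width: 0.0346
grip_force: 25.0
[-14.61   3.4    6.31] [-0.002  0.001  0.276] tcp [ 0.5075 -0.0728  0.4534] [-3.1398e+00  1.1000e-03  1.2359e+00] F [-0.5  -0.45 -2.88]
```

```bash
python3 -m jog '[[-3.5,0.8,0,0,0,0.07],[-7.3,1.7,0,0,0,0.14],[-11,2.6,2,0,0,0.21],[-13.5,3.2,4,0,0,0.26],[-14.6,3.4,5.5,0,0,0.276],[-14.6,3.4,6.3,0,0,0.276],[-14.6,3.4,6.3,0,0,0.276]]'; python3 -m jog '[[0,0,0,0,0,0],[0,0,0,0,0,0]]'; python3 go.py 0.4914 -0.222 0.135 0.96;  python3 - <<'E'
from station import ctrl
import cv2,numpy as np
a=ctrl.camera('scene')['img'];b=ctrl.camera('top')['img']
f=lambda i,x,y:cv2.resize(i[y:y+100,x:x+80],None,fx=5,fy=5,interpolation=cv2.INTER_CUBIC)
cv2.imwrite('pics/c5.png',np.hstack([f(a,235,60),f(b,381,184)]))
E
```

```text
time_s: 5.75
ee_pos: [0.4932, -0.2177, 0.3902]
eef_rot: [-3.139, 0.0, 0.968]
force: [0.1, 1.1, -2.8]
grip_width: 0.0345
grip_force: 25.0
time_s: 5.95
ee_pos: [0.4933, -0.2175, 0.3925]
eef_rot: [3.14, -0.0, 0.968]
force: [-0.2, 0.6, -4.4]
grip_width: 0.0342
grip_force: 25.0
[-0.48  0.09  7.71] [ 0.001 -0.     0.008] tcp [ 0.4933 -0.2175  0.3925] [ 3.1403e+00 -3.0000e-04  9.6830e-01] F [-0.16  0.57 -4.37]
```

View pics/c5.png

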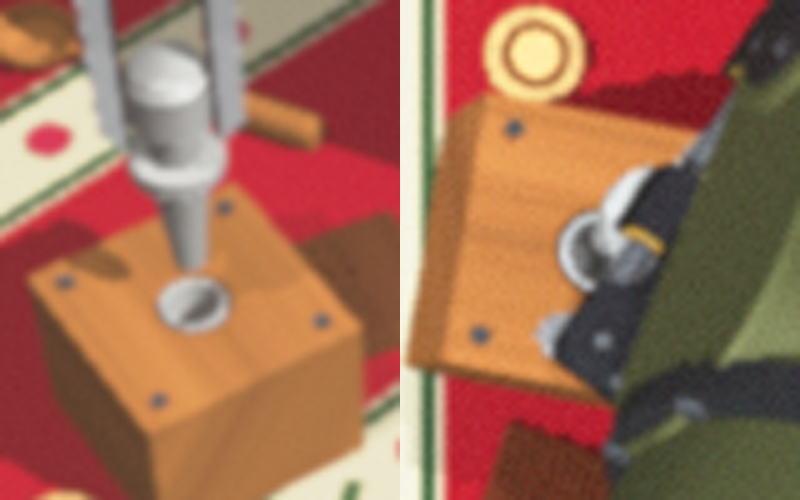

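The stake hangs upright, its end at about (190,265) in the crop, above the mouth at (193,305). The TCP still needs -5 mm in tool x. I'll lower it with a force check.

```bash
python3 -m jog '[[-0.5,0.1,0.5,0,0,0],[-0.5,0.1,2,0,0,0],[-0.5,0.1,3.5,0,0,0],[-0.5,0.1,4.5,0,0,0],[-0.5,0.1,5,0,0,0],[-0.5,0.1,5,0,0,0]]';python3 go.py 0.4914 -0.222 0.1344 0.96
```

```text
time_s: 6.65
ee_pos: [0.491, -0.2231, 0.3412]
eef_rot: [-3.141, 0.0, 0.967]
force: [-0.0, -0.4, -3.2]
grip_width: 0.0345
grip_force: 25.0
[ 0.12 -0.03  2.64] [-0.001  0.     0.007] tcp [ 0.491  -0.2231  0.3412] [-3.1409e+00  1.0000e-04  9.6680e-01] F [-0.01 -0.36 -3.21]
```

```bash
python3 -m jog '[[0.1,0,0.5,0,0,0],[0.1,0,1,0,0,0],[0.1,0,1.4,0,0,0],[0.1,0,1.7,0,0,0],[0.1,0,1.9,0,0,0],[0.1,0,1.9,0,0,0],[0.1,0,1.9,0,0,0]]';python3 go.py 0.4914 -0.222 0.1344 0.96
```

```text
time_s: 7.35
ee_pos: [0.4915, -0.2222, 0.3227]
eef_rot: [-3.141, 0.0, 0.967]
force: [-1.0, -0.5, -3.8]
grip_width: 0.0344
grip_force: 25.0
[ 0.01 -0.03  0.79] [-0.     0.     0.007] tcp [ 0.4915 -0.2222  0.3227] [-3.1415e+00  1.0000e-04  9.6670e-01] F [-1.05 -0.49 -3.8 ]
```

```bash
python3 -m jog '[[0,0,0.2,0,0,0],[0,0,0.4,0,0,0],[0,0,0.55,0,0,0],[0,0,0.55,0,0,0],[0,0,0.55,0,0,0]]';python3 go.py 0.4914 -0.222 0.1344 0.96
```

```text
time_s: 7.85
ee_pos: [0.4915, -0.2222, 0.317]
eef_rot: [-3.141, 0.0, 0.967]
force: [-1.7, -2.2, -3.5]
grip_width: 0.0345
grip_force: 25.0
[ 0.01 -0.02  0.22] [-0.     0.     0.007] tcp [ 0.4915 -0.2222  0.317 ] [-3.1413e+00  1.0000e-04  9.6670e-01] F [-1.7  -2.2  -3.47]
```

```bash
python3 -m jog '[[-0.07,0,0,0,0,0],[-0.07,0,0.08,0,0,0],[-0.07,0,0.15,0,0,0],[-0.07,0,0.15,0,0,0],[-0.07,0,0.15,0,0,0]]'
```

```text
time_s: 8.35
ee_pos: [0.4912, -0.2228, 0.3158]
eef_rot: [3.141, -0.0, 0.967]
force: [-2.8, -0.0, 1.3]
grip_width: 0.0344
grip_force: 25.0
```

It carries upward support now, so it's seated. Release.

```bash
python3 -m jog '[[0,0,0,0,0,0],[0,0,0,0,0,0],[0,0,0,0,0,0],[0,0,0,0,0,0],[0,0,0,0,0,0]]' 80; python3 -m jog '[[0,0,-1,0,0,0],[0,0,-3.5,0,0,0],[0,0,-7,0,0,0],[0,0,-10,0,0,0],[0,0,-12,0,0,0],[0,0,-12,0,0,0]]';python3 - <<'E'
from station import ctrl
import cv2,numpy as np
from h import *
S=(.4914,-.222)
a=ctrl.camera('scene')['img'];o=(235,60)
k=cv2.resize(a[60:160,235:315],None,fx=6,fy=6,interpolation=cv2.INTER_CUBIC)
for z,rad in((.095,.02),(.103,.02),(.144,.018)):
    p=np.array([(proj('scene',(S[0]+rad*np.cos(t),S[1]+rad*np.sin(t),z))-o+.5)*6-.5 for t in np.linspace(0,6.28,40)]);cv2.polylines(k,[np.int32(p)],True,(255,0,0),1)
cv2.imwrite('pics/c6.png',k)
E
```

```text
time_s: 8.85
ee_pos: [0.4912, -0.2228, 0.3156]
eef_rot: [3.141, -0.0, 0.967]
force: [1.2, 0.7, 1.1]
grip_width: 0.0711
grip_force: 0.0
time_s: 9.45
ee_pos: [0.491, -0.2227, 0.4391]
eef_rot: [3.136, -0.001, 0.967]
force: [0.8, -0.4, -0.1]
grip_width: 0.0755
grip_force: 0.0
```

View pics/c6.png

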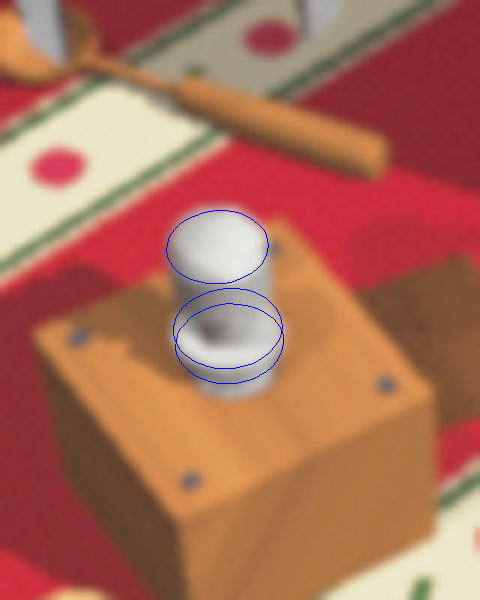

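The stake stands alone with the collar proud, and the overlay at the lightly-set height fits. Next: close the fingers and tap.

```bash
python3 -m jog '[[0.05,0,2,0,0,0],[0.05,0,4,0,0,0],[0.05,0,6,0,0,0],[0.05,0,7.5,0,0,0],[0.05,0,8,0,0,0],[0.05,0,8,0,0,0],[0.05,0,8,0,0,0],[0.05,0,8,0,0,0]]' 0; python3 -m jog '[[0,0,0.1,0,0,0],[0,0,0.2,0,0,0],[0,0,0.3,0,0,0],[0,0,0.4,0,0,0],[0,0,0.5,0,0,0],[0,0,0.6,0,0,0],[0,0,0.7,0,0,0],[0,0,0.7,0,0,0]]'
```

```text
time_s: 10.3
ee_pos: [0.4915, -0.2224, 0.3563]
eef_rot: [3.141, -0.0, 0.967]
force: [0.1, -0.0, -0.4]
grip_width: 0.0143
grip_force: 0.0
time_s: 11.1
ee_pos: [0.4916, -0.2224, 0.3493]
eef_rot: [3.14, -0.0, 0.967]
force: [-0.2, -0.4, 4.9]
grip_width: 0.0005
grip_force: 2.5
```

Contact is at about 0.351, as predicted. Driving on.

```bash
python3 -m jog '[[0,0,0.15,0,0,0],[0,0,0.3,0,0,0],[0,0,0.4,0,0,0],[0,0,0.5,0,0,0],[0,0,0.6,0,0,0],[0,0,0.65,0,0,0],[0,0,0.7,0,0,0],[0,0,0.7,0,0,0]]'; python3 -m jog '[[0,0,0.05,0,0,0],[0,0,0.1,0,0,0],[0,0,0.15,0,0,0],[0,0,0.15,0,0,0]]'
```

```text
time_s: 11.9
ee_pos: [0.4916, -0.2225, 0.3423]
eef_rot: [3.14, -0.0, 0.967]
force: [0.5, -0.8, 5.4]
grip_width: -0.0
grip_force: 2.7
time_s: 12.3
ee_pos: [0.4916, -0.2225, 0.3417]
eef_rot: [3.139, 0.0, 0.967]
force: [-2.7, -0.1, 13.6]
grip_width: 0.0005
grip_force: 6.9
```

```bash
python3 -m jog '[[0,0,0.05,0,0,0],[0,0,0.1,0,0,0],[0,0,0.1,0,0,0],[0,0,0.1,0,0,0]]'; python3 -m jog '[[0,0,-1,0,0,0],[0,0,-4,0,0,0],[0,0,-8,0,0,0],[0,0,-12,0,0,0],[0,0,-12,0,0,0],[0,0,-12,0,0,0]]';python3 - <<'E'
from station import ctrl
import cv2,numpy as np
a=ctrl.camera('scene')['img']
cv2.imwrite('pics/c7.png',cv2.resize(a[60:160,235:315],None,fx=6,fy=6,interpolation=cv2.INTER_CUBIC))
E
```

```text
time_s: 12.7
ee_pos: [0.4916, -0.2226, 0.3416]
eef_rot: [3.138, 0.0, 0.967]
force: [-5.3, 0.6, 21.7]
grip_width: 0.0003
grip_force: 10.8
time_s: 13.3
ee_pos: [0.4913, -0.2223, 0.4595]
eef_rot: [3.141, -0.0, 0.967]
force: [-0.1, -1.3, -0.6]
grip_width: 0.0001
grip_force: 0.0
```

View pics/c7.png

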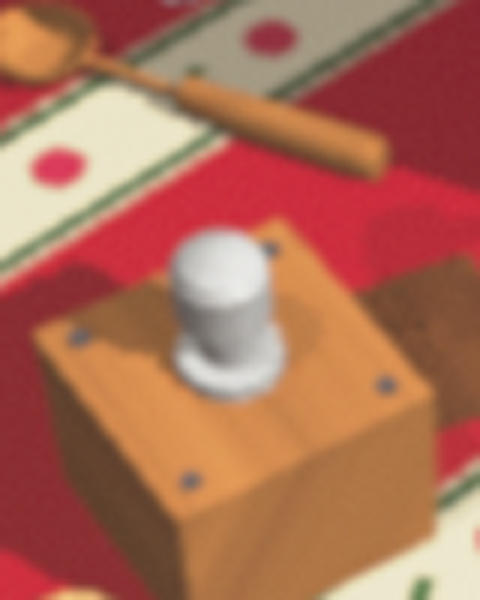

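The collar is flat on the block (bottom edge at about (230,398) in the crop), the stake is upright and the arm is clear.

```bash
python3 -c "
from station import ctrl
print(ctrl.hand_in())"
```

```text
the job is handed in; nothing more can be done
None
```

The dome stake was set in the socket, stood there proud on its own, then was driven home with its collar down on the block; the job was handed in at about 13 s, and no verdict came back.

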